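# Unfold the vice crank and clamp the block

### The job

Clamp the pine block in the small bench vice: fold the handle on the vice's hand wheel up until it stands fully upright, then crank the wheel clockwise until the block is squared up and snugly held between the jaws, and let go with the handle still standing. Tighten by feel, as the stop jaw may be set anywhere in its slot: firm enough that the spring behind the jaw plate holds the block, but never so hard that the soft pine is dented. Leave the other things on the bench as they lie.

Things in the scene. Friction and masses are not known exactly. Their poses are not given: they have to be found in the camera images.
- vice: grey bench vice, fixed to the bench, bed 305 x 112 mm, its surface 20 high. Origin on the bench under the wheel's axis; x runs along the bed to the stop jaw, z up. Gear housing under the wheel 82x86, 96 high. Stop jaw 104 wide, 64 high; its face is at x = 183 to 197, bolted by hand, not measured. Face of the sliding jaw plate: x = 85 + jaw travel. The block lies loose, a little askew, between them.
- wheel_centre (a point): middle of the hand wheel's top face, on its vertical axis, 124 mm above the bench. Black wheel, 132 dia, 12 thick; only the hub (36 dia) and rim reach that height, the web is 4 lower.
- handle_pivot (a point): hinge of the folding handle: between two steel lugs on the wheel's rim, 50 mm from the wheel's axis, 22 above the wheel's top face (146 above the bench). The lugs are 30 wide overall and end at 147.
- handle_grip (a point): point on the axis of the handle, 55 mm from its hinge: the place to pinch. The handle is a grey freely spinning sleeve, 18 dia, from 14 to 74 from the hinge. Folded, it lies level across the wheel over its centre with 13 free below it; upright, this point is 201 above the bench and 50 from the wheel's axis.
- handle (a joint): fold of the handle: 0 = lying flat towards the wheel's centre, 1.571 = standing upright against its stop. Stiff hinge (0.08 Nm): stays where it is left. A pinch that does not turn with the handle creeps along and across the sleeve as it swings, so it ends short of upright: push it on outward against its stop and take hold afresh.
- wheel (a joint): turn of the hand wheel, rad, grows clockwise seen from above; closes the sliding jaw 10 mm per rad (travel 0 at 0). Starts between 0.6 and 2.0. Its friction of 0.25 Nm needs about 5 N along the circle at the handle to turn it freely, and holds the jaw by itself against up to about 25 N after letting go.
- pine_block: plain pine block, 50 (x) x 120 (y) x 40 mm high, lying on the vice's bed between the jaws; origin in the middle of its underside. It is clamped across its 50 mm.
- collet_nut: small steel collet nut, 22x19x24 mm, lying on the bench; a bystander to leave alone. Origin in the middle of its underside.
- screwdriver: screwdriver with blue handle, 25x182x26 mm, lying on the bench; a bystander to leave alone. Origin in the middle of its underside.
- tape_roll: roll of masking tape, 96 dia x 24 mm, lying on the bench; a bystander to leave alone. Origin in the middle of its underside.
- tray: blue tray of screws, 65x100x26 mm, lying on the bench; a bystander to leave alone. Origin in the middle of its underside.
- hex_keys: red hex key holder, 28x85x23 mm, lying on the bench; a bystander to leave alone. Origin in the middle of its underside.
- vice_jaw: sliding jaw, 104 wide, 64 mm high, with its sprung steel jaw plate 100x36: each mm of give is 10 N on the block and adds about 2 N to the push along the circle at the handle (10 N on the block at about 7 N push, 20 at 9, 30 at 11). 1 mm of give is 0.1 rad or 5 mm along the handle's circle. 15 to 30 N is snug; over 40 N dents the pine. Origin: the vice's, shifted along its x by the travel.
Not all that is in view belongs to the job. What is shaped like the pine_block but purple is not meant.

How it is judged:
On the way, in this order (a step that is already met when the one before it is completed fails the run):
1. the handle is folded up upright (over 1.45 rad) (value of joint handle above 1.45 rad), for 0.2 s.
2. the jaw plate presses on the block with over 10 N (contact force between vice_jaw and pine_block above 10 N), for 0.2 s.
At the end, for the whole second after the job is handed in: The jaw plate holds the block with more than 10 N by itself; the block is square to the jaws within 0.03 rad, down on the bed (within 4 mm) and still; the wheel is still and the handle stands (over 1.2 rad) (contact force between vice_jaw and pine_block above 10 N and angle between the x axis of pine_block and the x axis of vice, either way round below 0.03 rad and z of pine_block in the frame of vice below 0.024 m and linear speed of pine_block below 0.01 m/s and velocity of joint wheel between -0.05 and 0.05 rad/s and value of joint handle above 1.2 rad); the robot touches nothing.
It fails at once if the block is dented: jaw plate force over 40 N (contact force between vice_jaw and pine_block above 40 N).
It fails at once if a bystander is moved over 20 mm (distance of any of collet_nut, screwdriver, tape_roll, tray, hex_keys from where it was at the start of the episode above 0.02 m).
It also fails if it takes over 72 s, if anything falls off the work surface, if the arm or the gripper's body presses on something with over 40 N, if the wrist force passes 120 N, or if a joint passes its speed limit or range.

### The arm

A 7-joint arm with a two-finger parallel gripper is mounted at the origin on a cart in front of the work surface, level with it; the furniture and walls round the work are solid. World frame = base frame: x ahead of the robot, y to its left, z up, the work surface at z = 0. Lengths are in m, angles in rad, forces in N, time in s.
With the tool pointing down it reaches from about 0.4 to 0.85 m from the base axis. Payload 10.4 kg.
Tool frame: the origin (TCP) lies midway between the tips of the shut fingers; the grasp point (between the pads) lies 19 mm behind it; z points along the fingers, y is the line along which they close (so a half turn about z gives the same grasp; the last joint's range is limited). The gripper opens to 87 mm and grips with 3 to 60 N. Pads are 19 mm wide; open, the fingers measure 117 mm over their backs; the gripper's body (75 mm by 190 mm) begins 51 mm behind the grasp point.
Start: joints at [1.146, 0.332, -0.065, 1.46, 0.022, 1.35, -0.088], TCP at [0.244, -0.575, 0.223] pointing down, gripper open.
Joint ranges: [-2.6, 2.6], [-0.5, 2.12], [-1.47, 1.34], [0.16, 2.42], [-1.27, 4.41], [0.06, 2.06], [-2.6, 2.6]. Speed limits (rad/s): [2.22, 2.22, 2.79, 2.79, 3.14, 3.14, 3.14].

### API

Orientations are given as a rotation vector (axis times angle).
In Python, from plant import read_state, vision, job gives the robot as it stands.
- The arm moves only by the tool drive_tool, never from a script. Its arguments are lists of equal length, an entry for each row: "travel": the shift along the tool's x, y, z in m, a list of three; "rotation": the turn, a rotation vector about the tool's x, y, z in degrees, a list of three. A call has 1 to 10 rows; each row is the pose to reach, as a shift and turn from the pose commanded when the call began, along the tool's axes at that moment; what a row does not reach only later rows make up. A row lasts 1/8 s, in which the tool goes at most 62.5 mm and 10.7 degrees, less where a joint would pass 70% of its speed; a pose out of reach is approached as far as the arm can. A call with a gripper value outside its range is refused whole. "gripper" is the closure in counts, from 0 (fully open) to 255 (shut), set as the call begins (left out, the last holds). The fingers move at their own pace and stop on an object; "grip_force" is the grip in N (left out, the last holds). Time passes only in rows, so rows that repeat a pose let the fingers close. It gives the time, the measured TCP pose, the force, the opening and the grip force at its end, in the units of the state.
- read_state(): the state, without advancing time (a new reading comes with each control period).
- vision.get_image(name): name is "side" or "top" or "wrist"; returns a dict with "image" (420x560x3 uint8, red, green, blue), "vfov" (degrees; the focal length in pixels is half the picture's height over the tangent of half this angle, whatever the lens; pixels are square), "cx", "cy" (the principal point, pixels), "R" (3x3) and "t" (3): a world point X has camera coordinates R X + t; the wrist camera has in their place "hand_eye" (4x4, takes a point from camera to tool coordinates, whose origin is the TCP and whose axes are the flange's). Camera axes: x right, y down, z forward; pixel columns grow to the right and rows downward; lengths in m; the calibration is good to about 2 mm. A picture is of the moment at which its call begins: read the wrist's pose just before it. There is no depth.
- job.job_done(): hands the job in; it is judged then, once.
The state is a dict: "clock": time; "joint_positions": joint angles; "joint_velocities": joint speeds; "joint_torque": joint torques, N m; "tool_pos": TCP position; "tcp_rot": TCP orientation; "wrist_force": force on the tool from outside, world axes, zero at the start; "ft_torque": the same for the moment, N m; "grip_width": finger opening in m; "finger_force": force on a finger pad.
Only numpy, scipy, OpenCV 4.12 (cv2) and the standard library are available. Lean on these libraries where they do the work, as an engineer would, in place of code of your own. Each camera call takes 0.05 s, during which the arm holds its last target. There are 200 camera calls.

## Working session

There is one attempt and no reset: what is moved stays moved. The work goes in short steps, Python scripts to look and compute and a tool call to move; the robot and the scene stay as the last step left them, time stands still between calls to the robot, and variables do not carry over. Pictures are saved under pics/ and viewed, at most 10 in all, crops included, and the job is handed in when it is done.

Besides the shell and the picture viewer there is one more tool, called after "Request:" as a command line: name --argument value ..., lists and objects as JSON in quotes. drive_tool: Moves the arm, as the interface text tells. Its arguments: {"type":"object","properties":{"travel":{"type":"array","items":{"type":"array","items":{"type":"number"}}},"rotation":{"type":"array","items":{"type":"array","items":{"type":"number"}}},"gripper":{"type":"number"},"grip_force":{"type":"number"}},"required":["travel","rotation"]}

```bash
mkdir -p pics; ls; python3 - <<'E'
from plant import read_state, vision
import cv2,pickle
d={}
for n in ("top","side"):
    g=vision.get_image(n); d[n]=g; cv2.imwrite(f"pics/{n}0.png",g["image"][:,:,::-1])
    print(n,{k:v for k,v in g.items() if k!="image"})
pickle.dump(d,open("cams.pkl","wb"))
s=read_state();print(s)
E
```

```text
pics
top {'vfov': 57.040918916185916, 'cx': 278.81966992369115, 'cy': 203.6893364852911, 'R': array([[-0.01407286, -0.99978082, -0.01550078],
       [-0.98299147,  0.01667214, -0.1828929 ],
       [ 0.18311124,  0.01266331, -0.98301064]]), 't': array([0.01289895, 0.54500894, 0.97865998])}
side {'vfov': 50.2933504789387, 'cx': 285.31780558171357, 'cy': 213.83052644648902, 'R': array([[-0.88779296, -0.46004233,  0.01359124],
       [-0.36803243,  0.69188004, -0.62117158],
       [ 0.27636171, -0.55647377, -0.78355673]]), 't': array([0.45547721, 0.2584116 , 1.06832868])}
{'clock': 0.1, 'joint_positions': array([ 1.14635601,  0.33279902, -0.06470957,  1.46085731,  0.02159268,
        1.34991076, -0.08848878]), 'joint_velocities': array([ 0.00023701, -0.00131123, -0.00041613, -0.00298184,  0.00016857,
       -0.00210577,  0.00022531]), 'joint_torque': array([ 1.16826748e-03, -6.24541640e+01,  2.42876523e-02, -3.90718639e+01,
       -6.17038552e-02,  3.66965029e-02,  1.64478533e-04]), 'tool_pos': array([ 0.24431196, -0.57488912,  0.22183957]), 'tcp_rot': array([-3.07716445e+00, -6.26781174e-01,  4.74948287e-04]), 'wrist_force': array([ 0.69985923,  0.15600067, -0.27079372]), 'ft_torque': array([ 0.01733343, -0.05146914, -0.03971118]), 'finger_force': 0.0, 'grip_width': 0.08705816969301218}
```

View pics/top0.png

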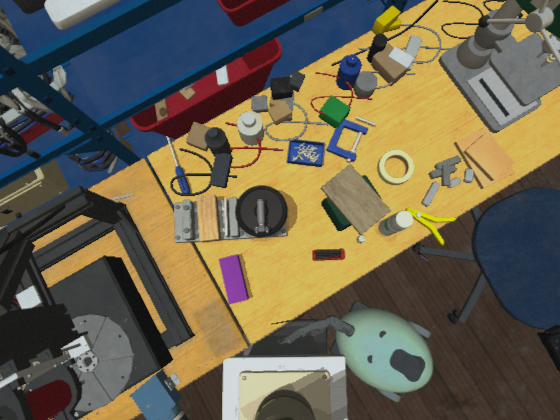

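View pics/side0.png

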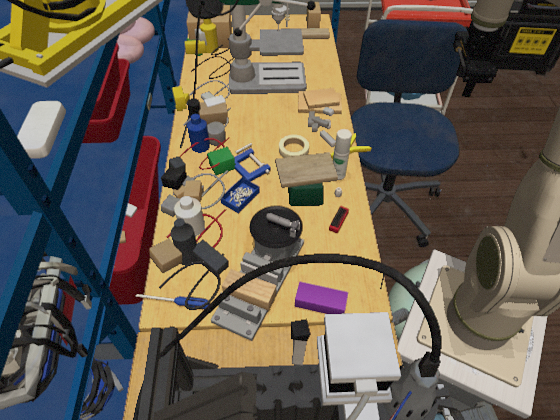

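```bash
cat > h.py <<'E'
import numpy as np,pickle,cv2
from scipy.spatial.transform import Rotation as Ro
def K(g):
    f=210/np.tan(np.radians(g["vfov"]/2)); return f,g["cx"],g["cy"]
def proj(g,X):
    f,cx,cy=K(g); c=np.asarray(X)@g["R"].T+g["t"]; return np.c_[cx+f*c[...,0]/c[...,2],cy+f*c[...,1]/c[...,2]]
def ray(g,uv,z):
    f,cx,cy=K(g); d=g["R"].T@np.array([(uv[0]-cx)/f,(uv[1]-cy)/f,1]); o=-g["R"].T@g["t"]; return o+d*(z-o[2])/d[2]
E
python3 - <<'E'
from h import *
d=pickle.load(open("cams.pkl","rb"))
T,S=d["top"],d["side"]
print(proj(T,np.array([[0.244,-.575,.223],[0,0,0]])),proj(S,np.array([[0.244,-.575,.223],[0,0,0]])))
print("wheel top",ray(T,(261,212),.124),ray(S,(275,226),.124))
a=cv2.resize(T["image"][175:255,165:300],None,fx=5.9,fy=5.9,interpolation=cv2.INTER_CUBIC)[:300*2]
cv2.imwrite("pics/tc.png",a[:,:,::-1])
a=cv2.resize(S["image"][195:340,205:375],None,fx=4.1,fy=4.1,interpolation=cv2.INTER_CUBIC)
cv2.imwrite("pics/sc.png",a[:,:,::-1])
E
```

```text
[[560.52744678 327.25236971]
 [283.91306699 418.89661485]] [[462.1674381   85.40756609]
 [476.04475675 322.03804213]]
wheel top [0.51137026 0.04764377 0.124     ] [0.5149296  0.05433333 0.124     ]
```

View pics/tc.png

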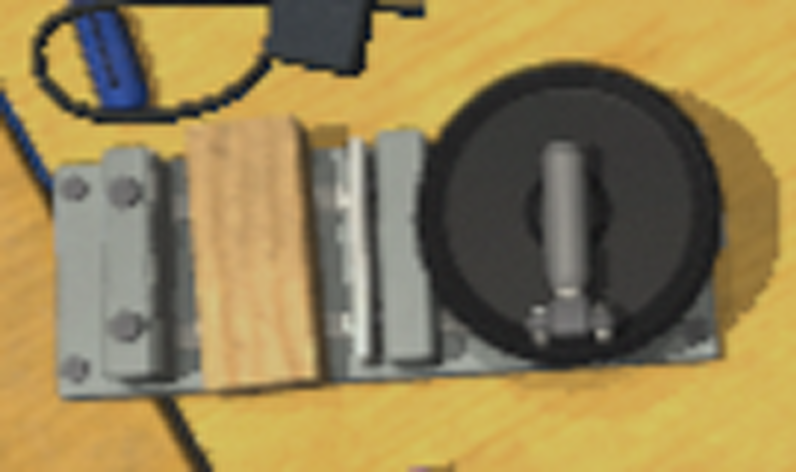

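View pics/sc.png

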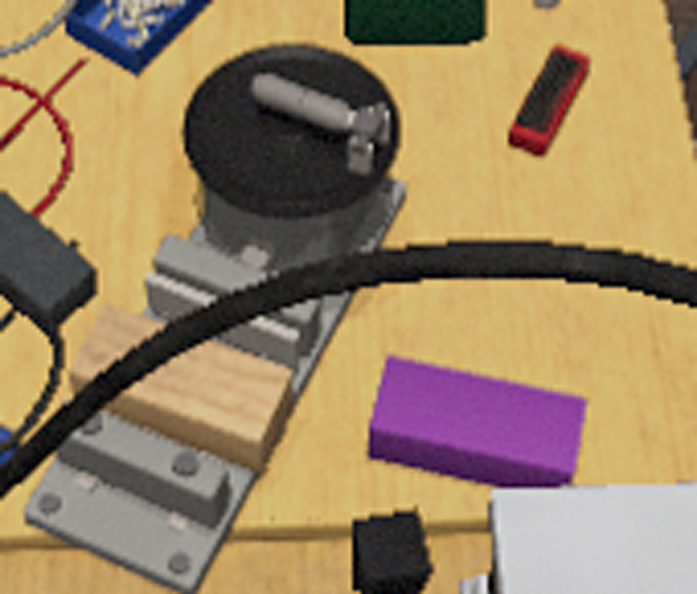

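```bash
python3 - <<'E'
from h import *
d=pickle.load(open("cams.pkl","rb"))
T,S=d["top"],d["side"]
t=lambda u,v:(165+u/5.9-.4,175+v/5.9-.4)
s=lambda u,v:(205+u/4.1-.4,195+v/4.1-.4)
P=dict(wheel=(t(570,212),s(292,129),.124),hinge=(t(570,312),s(368,122),.146),tip=(t(564,145),s(258,88),.146),
 A=(t(60,398),s(185,590),.02),B=(t(720,355),s(404,184),.02),C=(t(55,168),s(28,517),.02))
R={}
for k,(a,b,z) in P.items():
    pa,pb=ray(T,a,z),ray(S,b,z); R[k]=(pa+pb)/2
    rows=[];rhs=[]
    for g,uv in((T,a),(S,b)):
        f,cx,cy=K(g); 
        for i,q in enumerate(((uv[0]-cx)/f,(uv[1]-cy)/f)):
            rows.append(g["R"][i]-q*g["R"][2]); rhs.append(q*g["t"][2]-g["t"][i])
    print(k,pa.round(4),pb.round(4),"tri",np.linalg.lstsq(np.array(rows),np.array(rhs),rcond=None)[0].round(4))
for j in(0,1):
    f=[ray((T,S)[j],P[k][j],.02) for k in"ABC"]; v=f[0]-f[1]; w=f[2]-f[0]
    print("yaw",np.degrees(np.arctan2(v[1],v[0])),np.linalg.norm(v),"w",np.degrees(np.arctan2(w[1],w[0])),np.linalg.norm(w))
# reproject rim for a fit in top: ellipse of dark pixels
for n,g,c,z in(("top",T,(261,211),.124),("side",S,(276,226),.124)):
    im=g["image"].astype(int); m=(im.max(2)<75).astype(np.uint8)
    m[:, :]*=0 if False else 1
    mm=np.zeros_like(m); x,y=map(int,c); mm[y-34:y+34,x-34:x+34]=m[y-34:y+34,x-34:x+34]
    cs,_=cv2.findContours(mm,0,1); k=cv2.convexHull(max(cs,key=cv2.contourArea)); e=cv2.fitEllipse(k); print(n,e,ray(g,e[0],z))
E
```

```text
wheel [0.515  0.0471 0.124 ] [0.5131 0.0536 0.124 ] tri [0.5164 0.0476 0.1149]
hinge [0.4703 0.046  0.146 ] [0.4689 0.043  0.146 ] tri [0.4689 0.0456 0.1494]
tip [0.5392 0.0481 0.146 ] [0.537 0.051 0.146] tri [0.5393 0.0482 0.1418]
A [0.45   0.2877 0.02  ] [0.4522 0.2935 0.02  ] tri [0.4524 0.2905 0.0121]
B [ 0.465  -0.0151  0.02  ] [ 0.4652 -0.0098  0.02  ] tri [ 0.4665 -0.0149  0.0123]
C [0.5574 0.2938 0.02  ] [0.5527 0.2975 0.02  ] tri [0.557  0.2953 0.013 ]
yaw 92.83702395848135 0.3031402271734355 w 3.27278099028401 0.10755684617968772
yaw 92.4575203819353 0.303573411944307 w 2.2494637712955896 0.1005840116656517
top ((259.3266906738281, 213.4527130126953), (53.095848083496094, 58.468807220458984), 57.75328063964844) [0.50781894 0.05178239 0.124     ]
side ((280.9307556152344, 236.31588745117188), (53.60258102416992, 68.88043975830078), 130.72470092773438) [0.48797501 0.07473305 0.124     ]
```

Request:
drive_tool --travel '[[0,0,-0.06],[0.05,-0.045,-0.1],[0.1,-0.09,-0.1],[0.15,-0.14,-0.1],[0.2,-0.185,-0.1],[0.25,-0.235,-0.1],[0.3,-0.28,-0.1],[0.35,-0.33,-0.1],[0.4,-0.375,-0.1],[0.45,-0.42,-0.1]]' --rotation '[[0,0,0],[0,0,2],[0,0,4],[0,0,7],[0,0,9],[0,0,11],[0,0,14],[0,0,16],[0,0,19],[0,0,21]]' --gripper 0 --grip_force 15

```text
clock: 1.35
tool_pos: [0.4688, -0.0674, 0.3225]
tcp_rot: [3.141, 0.053, 0.0]
wrist_force: [0.8, -0.6, -0.4]
grip_width: 0.0872
finger_force: 0.0
```

Request:
drive_tool --travel '[[0.0,0.0,0],[0.0,0.0,0],[0,0,0]]' --rotation '[[0,0,0],[0,0,0],[0,0,0]]'

```text
clock: 1.72
tool_pos: [0.4681, -0.0708, 0.3224]
tcp_rot: [3.141, 0.052, -0.001]
wrist_force: [-0.2, -0.9, 0.3]
grip_width: 0.087
finger_force: 0.0
```

```bash
cat >> h.py <<'E'
def wcam(s,g):
    "wrist camera as world camera"
    Rt=Ro.from_rotvec(s["tcp_rot"]).as_matrix(); H=g["hand_eye"]
    Rwc=Rt@H[:3,:3]; o=Rt@H[:3,3]+s["tool_pos"]
    g=dict(g); g["R"]=Rwc.T; g["t"]=-Rwc.T@o; return g
def snap(name,cam="wrist"):
    from plant import read_state,vision
    s=read_state(); g=vision.get_image(cam)
    if cam=="wrist": g=wcam(s,g)
    cv2.imwrite(f"pics/{name}.png",g["image"][:,:,::-1]); pickle.dump(g,open(f"{name}.pkl","wb"))
    return s,g
def to(s,X):
    "world target -> tool travel"
    return (Ro.from_rotvec(s["tcp_rot"]).inv().apply(np.asarray(X)-s["tool_pos"])).round(4)
E
python3 - <<'E'
from h import *
s,g=snap("w1")
print(s["tool_pos"],s["tcp_rot"],to(s,[.522,.048,.25]),proj(g,np.array([[.515,.048,.124],[.467,.0455,.146]])))
E
```

```text
[ 0.46808648 -0.07079299  0.32239423] [ 3.14088026e+00  5.16066539e-02 -6.05125618e-04] [ 0.0578 -0.117   0.0723] [[183.64932963 144.06046761]
 [181.86596405 187.35205063]]
```

View pics/w1.png

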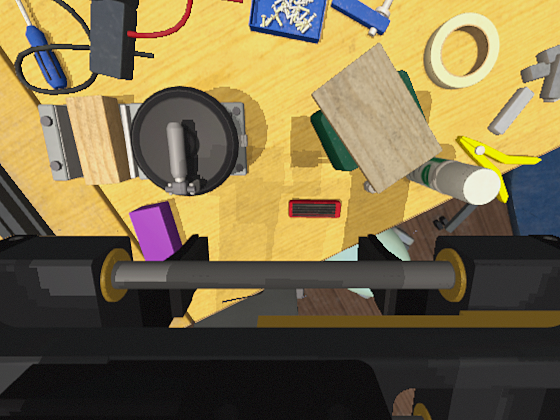

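```bash
python3 - <<'E'
from h import *
from plant import read_state
g=pickle.load(open("w1.pkl","rb"))
print(ray(g,(184.5,140.5),.124),ray(g,(183,184),.146),ray(g,(176.5,122),.146),K(g))
print(to(read_state(),[.524,.049,.2]))
a=cv2.resize(g["image"][80:205,125:245],None,fx=4.8,fy=4.8,interpolation=cv2.INTER_CUBIC)
cv2.imwrite("pics/w1c.png",a[:,:,::-1])
E
```

```text
[0.5191828  0.04677471 0.124     ] [0.47099864 0.04397607 0.146     ] [0.53991524 0.04746305 0.146     ] (np.float64(298.1217516207599), 282.7522864575631, 207.05161246192048)
[ 0.0598 -0.1178  0.1224]
```

View pics/w1c.png

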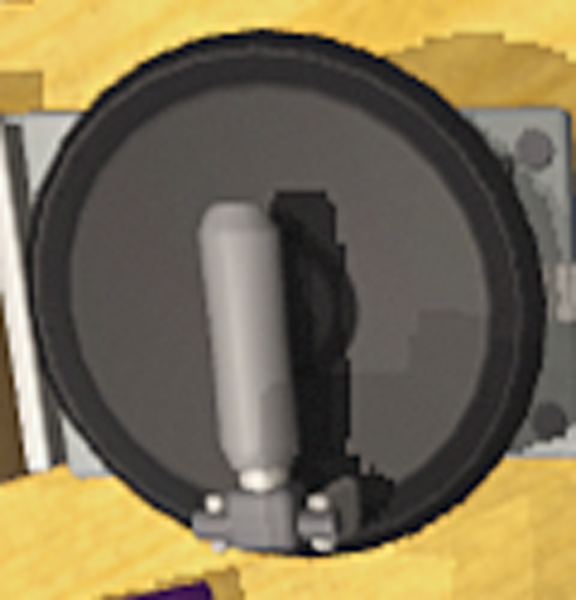

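Request:
drive_tool --travel '[[0.03,-0.06,0.0],[0.06,-0.119,0],[0.06,-0.119,0.06],[0.06,-0.119,0.12],[0.06,-0.119,0.122],[0.06,-0.119,0.122]]' --rotation '[[0,0,0],[0,0,0],[0,0,0],[0,0,0],[0,0,0],[0,0,0]]'

```text
clock: 2.52
tool_pos: [0.5253, 0.0512, 0.2028]
tcp_rot: [3.141, 0.054, 0.003]
wrist_force: [1.6, 0.3, 1.2]
grip_width: 0.087
finger_force: 0.0
```

Request:
drive_tool --travel '[[0,0.002,0.035],[-0.001,0.002,0.06],[-0.001,0.002,0.07],[-0.001,0.002,0.07],[-0.001,0.002,0.07]]' --rotation '[[0,0,0],[0,0,0],[0,0,0],[0,0,0],[0,0,0]]'

```text
clock: 3.15
tool_pos: [0.5244, 0.0498, 0.1322]
tcp_rot: [3.141, 0.055, 0.004]
wrist_force: [-0.4, 0.7, -0.0]
grip_width: 0.0868
finger_force: 0.0
```

Request:
drive_tool --travel '[[0,0,0],[0,0,0],[0,0,0],[0,0,0],[0,0,0],[0,0,0]]' --rotation '[[0,0,0],[0,0,0],[0,0,0],[0,0,0],[0,0,0],[0,0,0]]' --gripper 255 --grip_force 12

```text
clock: 3.9
tool_pos: [0.5233, 0.0497, 0.1305]
tcp_rot: [3.141, 0.055, -0.0]
wrist_force: [0.7, 1.1, -1.0]
grip_width: 0.0346
finger_force: 0.0
```

Request:
drive_tool --travel '[[0,0,0],[0,0,0],[0,0,0],[0,0,0]]' --rotation '[[0,0,0],[0,0,0],[0,0,0],[0,0,0]]'

```text
clock: 4.4
tool_pos: [0.5233, 0.0498, 0.1305]
tcp_rot: [-3.141, -0.056, -0.0]
wrist_force: [0.0, 0.4, 0.3]
grip_width: 0.0177
finger_force: 12.0
```

Request:
drive_tool --travel '[[0.0005,0,-0.0096],[-0.0007,0,-0.019],[-0.0034,0,-0.028],[-0.0077,0,-0.036],[-0.013,0,-0.043],[-0.02,0,-0.049],[-0.027,0,-0.054],[-0.036,0,-0.0567],[-0.0435,0,-0.0575],[-0.0435,0,-0.0575]]' --rotation '[[0,4,0],[0,8,0],[0,12,0],[0,16,0],[0,20,0],[0,24,0],[0,28,0],[0,30,0],[0,30,0],[0,30,0]]'

```text
clock: 5.65
tool_pos: [0.4803, 0.0481, 0.1891]
tcp_rot: [-3.025, -0.054, -0.813]
wrist_force: [0.0, -1.7, 7.0]
grip_width: 0.0175
finger_force: 12.0
```

```bash
python3 - <<'E'
from h import *
s,g=snap("s2","side")
print({k:np.round(v,3) for k,v in s.items()})
a=cv2.resize(g["image"][150:300,200:400],None,fx=4,fy=4,interpolation=cv2.INTER_CUBIC)
cv2.imwrite("pics/s2c.png",a[:,:,::-1])
E
```

```text
{'clock': np.float64(5.65), 'joint_positions': array([ 0.466, -0.358, -0.614,  2.274, -0.223,  0.649, -1.565]), 'joint_velocities': array([ 0.006,  0.025, -0.003, -0.013,  0.009, -0.003, -0.004]), 'joint_torque': array([ -1.11 ,  -9.996,   4.606, -34.816,  -0.618,  -1.666,   0.082]), 'tool_pos': array([0.48 , 0.048, 0.189]), 'tcp_rot': array([-3.025, -0.054, -0.813]), 'wrist_force': array([ 0.038, -1.684,  6.962]), 'ft_torque': array([-0.391, -0.09 , -0.181]), 'finger_force': np.float64(12.004), 'grip_width': np.float64(0.017)}
```

View pics/s2c.png

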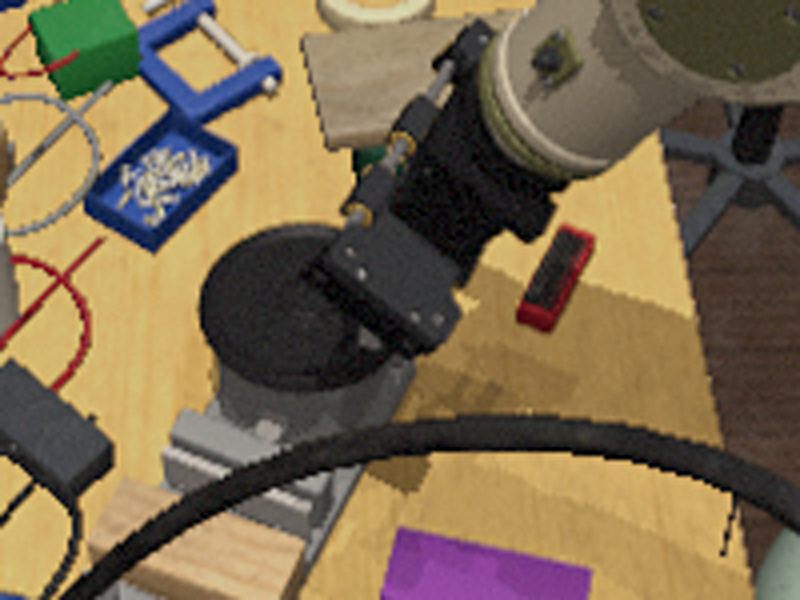

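Request:
drive_tool --travel '[[-0.003,0,-0.002],[-0.005,0,-0.003],[-0.007,0,-0.004],[-0.007,0,-0.004]]' --rotation '[[0,0,0],[0,0,0],[0,0,0],[0,0,0]]'

```text
clock: 6.2
tool_pos: [0.4727, 0.0478, 0.1889]
tcp_rot: [-3.025, -0.053, -0.813]
wrist_force: [2.2, -2.3, 6.3]
grip_width: 0.0174
finger_force: 12.0
```

Request:
drive_tool --travel '[[-0.003,0,-0.002],[-0.005,0,-0.003],[-0.007,0,-0.004],[-0.007,0,-0.004]]' --rotation '[[0,0,0],[0,0,0],[0,0,0],[0,0,0]]'

```text
clock: 6.7
tool_pos: [0.4644, 0.0476, 0.1884]
tcp_rot: [-3.025, -0.053, -0.813]
wrist_force: [12.4, -2.7, -2.1]
grip_width: 0.0173
finger_force: 12.0
```

Request:
drive_tool --travel '[[0.002,0,0.001],[0.003,0,0.002],[0.003,0,0.002],[0.001,0,0.003],[0.001,0,0.004],[0.001,0,0.0056],[0.001,0,0.0056],[0.001,0,0.0056]]' --rotation '[[0,0,0],[0,0,0],[0,0,0],[0,-10,0],[0,-20,0],[0,-30,0],[0,-30,0],[0,-30,0]]' --gripper 110

```text
clock: 7.7
tool_pos: [0.4669, 0.0482, 0.1832]
tcp_rot: [-3.141, -0.057, -0.001]
wrist_force: [-0.5, 0.4, 0.1]
grip_width: 0.0496
finger_force: 0.0
```

```bash
python3 - <<'E'
from h import *
s,g=snap("s3","side"); s,t=snap("t3","top")
print({k:np.round(v,3) for k,v in s.items()})
a=cv2.resize(g["image"][180:280,230:330],None,fx=4,fy=4,interpolation=cv2.INTER_CUBIC)
b=cv2.resize(t["image"][160:260,210:310],None,fx=4,fy=4,interpolation=cv2.INTER_CUBIC)
cv2.imwrite("pics/st3.png",np.hstack([a,b])[:,:,::-1])
E
```

```text
{'clock': np.float64(7.75), 'joint_positions': array([ 0.532,  0.063, -0.747,  1.878,  0.047,  1.216, -1.765]), 'joint_velocities': array([ 0.001, -0.033,  0.001,  0.003,  0.005,  0.004, -0.004]), 'joint_torque': array([ 3.2100e-01, -3.0781e+01, -1.1760e+00, -3.7818e+01,  4.7000e-02,
       -1.0800e-01, -4.0000e-03]), 'tool_pos': array([0.467, 0.048, 0.184]), 'tcp_rot': array([3.14e+00, 5.70e-02, 3.00e-03]), 'wrist_force': array([-0.536, -0.96 , -1.015]), 'ft_torque': array([0.048, 0.036, 0.043]), 'finger_force': np.float64(0.0), 'grip_width': np.float64(0.049)}
```

View pics/st3.png

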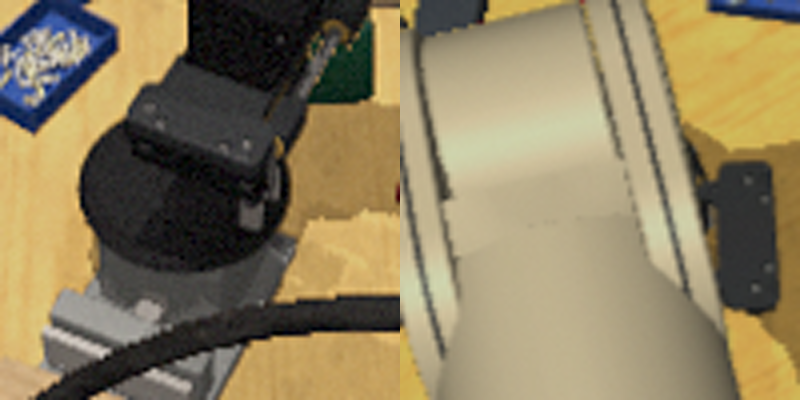

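Request:
drive_tool --travel '[[0,0,0],[0,0,0],[0,0,0],[0,0,0],[0,0,0],[0,0,0],[0,0,0]]' --rotation '[[0,0,0],[0,0,0],[0,0,0],[0,0,0],[0,0,0],[0,0,0],[0,0,0]]' --gripper 255 --grip_force 25

```text
clock: 8.68
tool_pos: [0.4675, 0.0475, 0.1837]
tcp_rot: [3.141, 0.055, 0.0]
wrist_force: [-1.6, -1.7, 2.6]
grip_width: 0.0173
finger_force: 25.0
```

Request:
drive_tool --travel '[[0.0006,-0.006,0],[0.0018,-0.0118,0],[0.0038,-0.0175,0],[0.0065,-0.0229,0],[0.0097,-0.0279,0],[0.0136,-0.0325,0],[0.0179,-0.0366,0],[0.0228,-0.0402,0],[0.028,-0.0432,0],[0.0335,-0.0455,0]]' --rotation '[[0,0,0],[0,0,0],[0,0,0],[0,0,0],[0,0,0],[0,0,0],[0,0,0],[0,0,0],[0,0,0],[0,0,0]]'

```text
clock: 9.93
tool_pos: [0.4985, 0.0954, 0.1836]
tcp_rot: [-3.141, -0.057, 0.003]
wrist_force: [-5.3, -0.9, 7.5]
grip_width: 0.0173
finger_force: 25.0
```

```bash
python3 - <<'E'
from h import *
s,t=snap("t4","top"); s,g=snap("s4","side")
print({k:np.round(v,4) for k,v in s.items() if k in("clock","tool_pos","wrist_force","grip_width")})
a=cv2.resize(t["image"][180:260,170:310],None,fx=5.7,fy=5.7,interpolation=cv2.INTER_CUBIC)
b=cv2.resize(g["image"][180:340,200:480],None,fx=2.85,fy=2.85,interpolation=cv2.INTER_CUBIC)[:140]
cv2.imwrite("pics/t4c.png",a[:,:,::-1])
E
```

```text
{'clock': np.float64(9.975), 'tool_pos': array([0.4991, 0.0956, 0.1837]), 'wrist_force': array([-3.8591,  0.194 ,  5.3747]), 'grip_width': np.float64(0.0172)}
```

View pics/t4c.png

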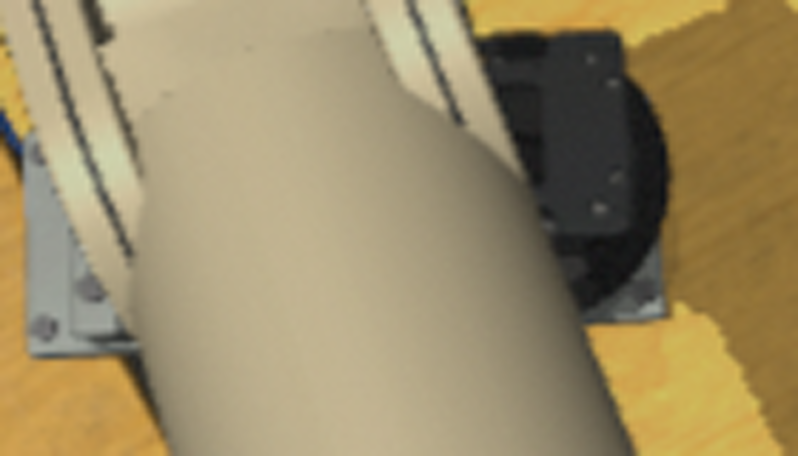

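```bash
cat >> h.py <<'E'
C=np.array([.5175,.048]); RAD=.0505
def arc(a,b,n,y=np.radians(2.05)):
    "tool travel rows from wheel advance a to b (world -> tool yaw y)"
    p=lambda q:C+RAD*np.array([-np.cos(q),np.sin(q)])
    for q in np.linspace(a,b,n+1)[1:]:
        d=p(q)-p(a); x=d[0]*np.cos(y)+d[1]*np.sin(y); t=d[0]*np.sin(y)-d[1]*np.cos(y)
        print([round(float(x),4),round(float(t),4),0],end=", ")
    print()
def ft(q,f):
    return "push",-(f[0]*np.sin(q)+f[1]*np.cos(q)),"radial",-f[0]*np.cos(q)+f[1]*np.sin(q)
E
python3 -c "
from h import *
arc(1.2,2.4,10);arc(2.4,3.0,6)"
```

```text
[0.0058, -0.0016, 0], [0.0118, -0.0026, 0], [0.0179, -0.0028, 0], [0.0239, -0.0023, 0], [0.0298, -0.001, 0], [0.0356, 0.0009, 0], [0.041, 0.0035, 0], [0.0462, 0.0067, 0], [0.0508, 0.0106, 0], [0.055, 0.0149, 0], 
[0.0031, 0.004, 0], [0.0057, 0.0083, 0], [0.008, 0.0128, 0], [0.0097, 0.0176, 0], [0.011, 0.0224, 0], [0.0118, 0.0274, 0],
```

Request:
drive_tool --travel '[[0.0058,-0.0016,0],[0.0118,-0.0026,0],[0.0179,-0.0028,0],[0.0239,-0.0023,0],[0.0298,-0.001,0],[0.0356,0.0009,0],[0.041,0.0035,0],[0.0462,0.0067,0],[0.0508,0.0106,0],[0.055,0.0149,0]]' --rotation '[[0,0,0],[0,0,0],[0,0,0],[0,0,0],[0,0,0],[0,0,0],[0,0,0],[0,0,0],[0,0,0],[0,0,0]]'

```text
clock: 11.28
tool_pos: [0.5542, 0.0834, 0.1837]
tcp_rot: [-3.139, -0.058, 0.002]
wrist_force: [-4.4, 4.1, 5.7]
grip_width: 0.0169
finger_force: 25.0
```

```bash
cat > st.py <<'E'
from h import *
from plant import read_state
s=read_state(); r=s["tool_pos"][:2]-C; q=np.arctan2(r[1],-r[0])%(2*np.pi)
print(s["clock"],s["tool_pos"].round(4),"th",q.round(3),"r",np.hypot(*r).round(4),ft(q,s["wrist_force"]),s["wrist_force"].round(1),s["joint_positions"].round(2))
E
python3 st.py; python3 - <<'E'
from h import *
s,g=snap("s5","side")
E
```

```text
11.275 [0.5542 0.0834 0.1837] th 2.374 r 0.051 ('push', np.float64(5.984503952595272), 'radial', np.float64(-0.2834134660368659)) [-4.4  4.1  5.7] [ 0.4   0.3  -0.75  1.66  0.21  1.27 -1.92]
```

Request:
drive_tool --travel '[[0.0031,0.004,0],[0.0057,0.0083,0],[0.008,0.0128,0],[0.0097,0.0176,0]]' --rotation '[[0,0,0],[0,0,0],[0,0,0],[0,0,0]]'

```text
clock: 11.82
tool_pos: [0.5647, 0.0662, 0.1837]
tcp_rot: [-3.139, -0.058, 0.001]
wrist_force: [-3.4, 5.1, 3.6]
grip_width: 0.0175
finger_force: 25.0
```

```bash
python3 st.py; python3 -c "
from h import *
arc(2.8,3.1,4);arc(3.1,3.3,3);arc(3.3,3.5,3);arc(3.5,3.7,3);arc(3.7,3.9,3)"
```

```text
11.825 [0.5647 0.0662 0.1837] th 2.773 r 0.0506 ('push', np.float64(5.958720123147869), 'radial', np.float64(-1.2989048552944922)) [-3.4  5.1  3.6] [ 0.42  0.32 -0.74  1.64  0.22  1.27 -1.89]
[0.001, 0.0037, 0], [0.0017, 0.0074, 0], [0.0022, 0.0111, 0], [0.0023, 0.0149, 0], 
[-0.0001, 0.0034, 0], [-0.0004, 0.0067, 0], [-0.0009, 0.01, 0], 
[-0.0008, 0.0033, 0], [-0.0017, 0.0065, 0], [-0.0029, 0.0096, 0], 
[-0.0014, 0.0031, 0], [-0.003, 0.006, 0], [-0.0048, 0.0089, 0], 
[-0.002, 0.0027, 0], [-0.0041, 0.0053, 0], [-0.0065, 0.0077, 0],
```

Request:
drive_tool --travel '[[0.001,0.0037,0],[0.0017,0.0074,0],[0.0022,0.0111,0],[0.0023,0.0149,0]]' --rotation '[[0,0,0],[0,0,0],[0,0,0],[0,0,0]]'

```text
clock: 12.32
tool_pos: [0.5676, 0.0516, 0.1837]
tcp_rot: [-3.139, -0.058, 0.0]
wrist_force: [-2.0, 5.2, 4.1]
grip_width: 0.0173
finger_force: 25.0
```

```bash
python3 st.py
```

```text
12.325 [0.5676 0.0516 0.1837] th 3.07 r 0.0502 ('push', np.float64(5.334872239427029), 'radial', np.float64(-1.6537590215759599)) [-2.   5.2  4.1] [ 0.44  0.32 -0.73  1.63  0.22  1.27 -1.87]
```

Request:
drive_tool --travel '[[-0.0001,0.0034,0],[-0.0004,0.0067,0],[-0.0009,0.01,0]]' --rotation '[[0,0,0],[0,0,0],[0,0,0]]'

```text
clock: 12.7
tool_pos: [0.567, 0.0417, 0.1837]
tcp_rot: [-3.138, -0.059, 0.0]
wrist_force: [-3.1, 5.4, 3.4]
grip_width: 0.0171
finger_force: 25.0
```

```bash
python3 st.py
```

```text
12.7 [0.567  0.0417 0.1837] th 3.268 r 0.0499 ('push', np.float64(5.009733949864153), 'radial', np.float64(-3.7691961798663747)) [-3.1  5.4  3.4] [ 0.46  0.32 -0.73  1.64  0.22  1.27 -1.85]
```

Request:
drive_tool --travel '[[-0.001,0.0033,0],[-0.002,0.0065,0],[-0.0033,0.0096,0]]' --rotation '[[0,0,0],[0,0,0],[0,0,0]]'

```text
clock: 13.08
tool_pos: [0.5644, 0.032, 0.1837]
tcp_rot: [-3.138, -0.058, -0.001]
wrist_force: [-1.0, 6.0, 2.1]
grip_width: 0.0166
finger_force: 25.0
```

```bash
python3 st.py
```

```text
13.075 [0.5644 0.032  0.1837] th 3.47 r 0.0496 ('push', np.float64(5.3852452461496805), 'radial', np.float64(-2.8601622863166503)) [-1.   6.   2.1] [ 0.47  0.31 -0.73  1.65  0.21  1.27 -1.83]
```

Request:
drive_tool --travel '[[-0.0014,0.0031,0],[-0.003,0.006,0],[-0.0048,0.0089,0]]' --rotation '[[0,0,0],[0,0,0],[0,0,0]]'

```text
clock: 13.45
tool_pos: [0.56, 0.023, 0.1838]
tcp_rot: [-3.138, -0.058, -0.001]
wrist_force: [0.6, 6.5, 1.1]
grip_width: 0.0174
finger_force: 25.0
```

```bash
python3 st.py; python3 -c "
from h import *
arc(3.7,3.85,2);arc(3.85,4.,2);arc(4,4.1,2);arc(4.1,4.2,2);arc(4.2,4.3,2)"
```

```text
13.45 [0.56   0.023  0.1838] th 3.673 r 0.0493 ('push', np.float64(5.904505365160232), 'radial', np.float64(-2.8113136658674533)) [0.6 6.5 1.1] [ 0.49  0.3  -0.72  1.66  0.2   1.26 -1.81]
[-0.0022, 0.0031, 0], [-0.0047, 0.0059, 0], 
[-0.0027, 0.0027, 0], [-0.0055, 0.0052, 0], 
[-0.002, 0.0015, 0], [-0.0041, 0.003, 0], 
[-0.0022, 0.0013, 0], [-0.0044, 0.0025, 0], 
[-0.0023, 0.0011, 0], [-0.0046, 0.0021, 0],
```

Request:
drive_tool --travel '[[-0.0022,0.0031,0],[-0.0047,0.0059,0]]' --rotation '[[0,0,0],[0,0,0]]'

```text
clock: 13.7
tool_pos: [0.5559, 0.0174, 0.1838]
tcp_rot: [-3.137, -0.059, -0.003]
wrist_force: [3.0, 7.0, 0.4]
grip_width: 0.0176
finger_force: 25.0
```

```bash
python3 st.py
```

```text
13.7 [0.5559 0.0174 0.1838] th 3.814 r 0.0491 ('push', np.float64(7.343637707719116), 'radial', np.float64(-1.9863579466414754)) [3.  7.  0.4] [ 0.51  0.28 -0.72  1.67  0.19  1.26 -1.79]
```

Request:
drive_tool --travel '[[-0.0014,0.0015,0],[-0.0014,0.0015,0]]' --rotation '[[0,0,0],[0,0,0]]'

```text
clock: 13.95
tool_pos: [0.5546, 0.0159, 0.1838]
tcp_rot: [-3.138, -0.059, -0.003]
wrist_force: [3.3, 7.0, -0.8]
grip_width: 0.0173
finger_force: 25.0
```

```bash
python3 st.py
```

```text
13.95 [0.5546 0.0159 0.1838] th 3.854 r 0.0491 ('push', np.float64(7.475242549124879), 'radial', np.float64(-2.1199700675521256)) [ 3.3  7.  -0.8] [ 0.51  0.28 -0.72  1.67  0.19  1.26 -1.79]
```

Request:
drive_tool --travel '[[-0.0015,0.0014,0],[-0.0015,0.0014,0]]' --rotation '[[0,0,0],[0,0,0]]'

```text
clock: 14.2
tool_pos: [0.5534, 0.0146, 0.1838]
tcp_rot: [-3.137, -0.059, -0.004]
wrist_force: [3.6, 6.5, -1.2]
grip_width: 0.0175
finger_force: 25.0
```

```bash
python3 st.py
```

```text
14.2 [0.5534 0.0146 0.1838] th 3.891 r 0.049 ('push', np.float64(7.217595826528356), 'radial', np.float64(-1.8400002787614138)) [ 3.6  6.5 -1.2] [ 0.51  0.28 -0.72  1.68  0.19  1.26 -1.78]
```

Request:
drive_tool --travel '[[-0.0015,0.0013,0],[-0.0027,0.0024,0]]' --rotation '[[0,0,0],[0,0,0]]'

```text
clock: 14.45
tool_pos: [0.5511, 0.0124, 0.1839]
tcp_rot: [-3.137, -0.06, -0.005]
wrist_force: [6.1, 8.4, -2.7]
grip_width: 0.017
finger_force: 25.0
```

```bash
python3 st.py
```

```text
14.45 [0.5511 0.0124 0.1839] th 3.955 r 0.0489 ('push', np.float64(10.240628748787508), 'radial', np.float64(-1.9324316789088218)) [ 6.1  8.4 -2.7] [ 0.52  0.27 -0.72  1.68  0.18  1.25 -1.78]
```

Request:
drive_tool --travel '[[0,0,0]]' --rotation '[[0,0,0]]'

```text
clock: 14.58
tool_pos: [0.551, 0.0123, 0.1838]
tcp_rot: [-3.137, -0.059, -0.005]
wrist_force: [5.0, 8.5, -2.0]
grip_width: 0.0177
finger_force: 25.0
```

```bash
python3 st.py; python3 - <<'E'
from h import *
s,g=snap("s6","side")
a=cv2.resize(g["image"][200:340,200:380],None,fx=4.2,fy=4.2,interpolation=cv2.INTER_CUBIC)
cv2.imwrite("pics/s6c.png",a[:,:,::-1])
E
python3 st.py
```

```text
14.575 [0.551  0.0123 0.1838] th 3.958 r 0.049 ('push', np.float64(9.484612322634435), 'radial', np.float64(-2.7853933341655934)) [ 5.   8.5 -2. ] [ 0.52  0.27 -0.72  1.68  0.18  1.25 -1.78]
14.625 [0.551  0.0123 0.1838] th 3.958 r 0.049 ('push', np.float64(9.346861446989841), 'radial', np.float64(-2.1828031261874643)) [ 5.3  8.  -1.7] [ 0.52  0.27 -0.72  1.68  0.18  1.25 -1.78]
```

Request:
drive_tool --travel '[[0,0,0],[0,0,0],[0,0,0],[0,0,0],[0,0,-0.01],[0,0,-0.05],[0,0,-0.09],[-0.05,0,-0.11],[-0.1,0.04,-0.13],[-0.12,0.08,-0.15]]' --rotation '[[0,0,0],[0,0,0],[0,0,0],[0,0,0],[0,0,0],[0,0,0],[0,0,0],[0,0,0],[0,0,0],[0,0,0]]' --gripper 100

```text
clock: 15.88
tool_pos: [0.4312, -0.0753, 0.3353]
tcp_rot: [3.139, 0.058, 0.002]
wrist_force: [1.0, -1.6, -0.0]
grip_width: 0.0529
finger_force: 0.0
```

Request:
drive_tool --travel '[[0,0.05,0],[0,0.1,0],[0,0.15,0],[0,0.2,0],[0,0.2,0],[0,0.2,0]]' --rotation '[[0,0,0],[0,0,0],[0,0,0],[0,0,0],[0,0,0],[0,0,0]]'

```text
clock: 16.62
tool_pos: [0.4402, -0.2745, 0.3341]
tcp_rot: [-3.141, -0.056, -0.001]
wrist_force: [0.5, 0.4, 0.7]
grip_width: 0.0529
finger_force: 0.0
```

```bash
python3 - <<'E'
from h import *
s,g=snap("s7","side"); s,t=snap("t7","top")
a=cv2.resize(g["image"][190:340,210:330],None,fx=3.3,fy=3.3,interpolation=cv2.INTER_CUBIC)
b=cv2.resize(t["image"][175:255,170:300],None,fx=3.1,fy=3.1,interpolation=cv2.INTER_CUBIC)
o=np.zeros((495,800,3),np.uint8); o[:a.shape[0],:a.shape[1]]=a; o[:b.shape[0],396:396+b.shape[1]]=b
cv2.imwrite("pics/f.png",o[:,:,::-1])
E
```

```text
(no output)
```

View pics/f.png

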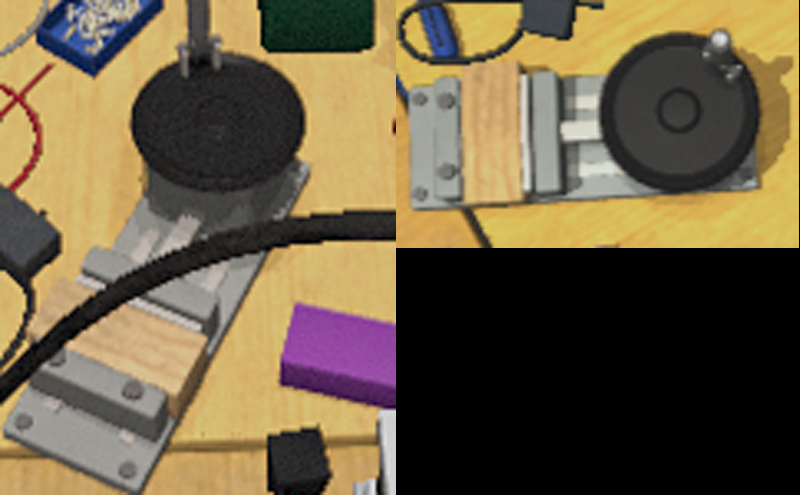

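The picture shows the handle standing (top view about (720,45)). The block sits flat between the stop jaw and the plate, and the arm is clear.

```bash
python3 -c "
from plant import job
print(job.job_done())"
```

```text
the job is handed in; nothing more can be done
None
```

The job is handed in with no verdict returned: the handle stands upright and the block looks square between the jaws, held at about 20 N as estimated from the push at the handle, with the arm clear and no other bench item touched.

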